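Snap the two steel canisters shut on the mixer counter

TASK

Baking is done: press the hinged lids of the two stainless steel canisters down until they click and stay shut. Leave the yellow canister's lid standing open so it can air, and do not knock the glass measuring cup.

Things in the scene. Friction and masses are not known exactly. Their poses are not given: they have to be found in the camera images.
- big_lid: 118 mm round steel lid with black thumb tab on the large steel canister (fixed, 110 mm across, rim 150 mm high). Origin on the hinge at the back of the rim, 154 mm high; own -x runs hinge to tab, y along the hinge, z is the lid's upper side, vertical when shut. From the hinge: lid's middle 63 mm, tab tip 138 mm; flat top face 7 mm above the origin. Starts 0.5 to 0.8 rad open, tab side up.
- small_lid: 98 mm round steel lid with black tab, small steel canister (fixed, 90 mm across, rim 110 mm); origin on the hinge, 114 mm high, frame as big_lid. Hinge to middle 53 mm, to tab tip 118 mm; top face 7 mm up. Each lid is lightly sprung open; in the last 0.12 rad a catch resists: about 10 N straight down near the middle snaps it past to its level stop, where it stays. Pressed less, it springs back up.
- yellow_lid: 108 mm round yellow lid with brown wooden tab on the yellow canister, to be left open (fixed, 100 mm across, rim 130 mm); same make and frame, origin on the hinge, 134 mm high; hinge to middle 58 mm, to tab tip 128 mm. Starts 0.5 to 0.8 rad open. The canisters stand in a row across the counter and swap places, middles at least 170 mm apart, hinges on the side away from the robot within 30 degrees.
- measuring_cup: Clear glass measuring cup, loose, upright on the counter nearer the robot than the canisters: 84 mm across, 100 mm high, handle at its own +y side. Origin at the centre of its underside, z up.
There are look-alikes about, which are no part of the job. What is shaped like the measuring_cup but purple is not meant. Leave any red look-alike of the part that bears big_lid alone.

How it is judged (in metres and radians):
At the end, for the whole second after the job is handed in: Both stainless steel lids are held shut by their catches (within 0.06 rad of level) and at rest; the yellow lid still stands open (more than 0.3 rad); the measuring cup stands upright (within 0.15 rad), less than 30 mm from where it was (angle between each of big_lid, small_lid's own z axis and vertical below 0.06 rad and angular speed of each of big_lid, small_lid below 0.1 rad/s and angle between yellow_lid's own z axis and vertical above 0.3 rad and angle between measuring_cup's own z axis and vertical below 0.15 rad and distance of measuring_cup from where it was at the start of the episode below 0.03 m); the robot touches nothing.
It fails at once if the yellow canister's lid is pushed down (below 0.3 rad open) (angle between yellow_lid's own z axis and vertical below 0.3 rad).
It fails at once if the measuring cup is knocked (moved more than 30 mm or tipped more than 0.3 rad) (distance of measuring_cup from where it was at the start of the episode above 0.03 m or angle between measuring_cup's own z axis and vertical above 0.3 rad).
It also fails if it takes over 42 s, if anything falls off the work surface, if the arm or the gripper's body presses on something with over 40 N, if the wrist force passes 120 N, or if a joint passes its speed limit or range.

ROBOT

A 7-joint arm with a two-finger parallel gripper is mounted at the origin on the work surface. World frame = base frame: x ahead of the robot, y to its left, z up, the work surface at z = 0. Lengths are in m, angles in degrees, forces in N, time in s.
With the tool pointing down it reaches from about 0.35 to 0.9 m from the base axis. Payload 19.9 kg.
Tool frame: the origin (TCP) lies where the fingers leave the gripper's body, on its centre line; the fingertips stand 97 mm ahead of it and the grasp point (between the pads) lies 78 mm ahead of it; x points along the fingers, z is the direction in which the jaws open and shut, and the axes are right-handed (so a half turn about x gives the same grasp; the last joint's range is limited). The gripper opens to 94 mm and grips with 3 to 60 N. Pads are 16 mm wide; open, the fingers measure 119 mm over their backs; the gripper's body (75 mm by 177 mm) begins 78 mm behind the grasp point.
Start: joints at [60.819, 23.915, -0.59, 92.452, 0.269, 63.638, -3.037], TCP at [0.282, -0.558, 0.303] pointing down, gripper open.
Joint ranges: [-161.28, 161.28], [-22.2, 115.67], [-73.04, 71.86], [3.21, 147.25], [-68.34, 248.33], [10.77, 114.83], [-161.83, 161.83]. Speed limits (degrees/s): [108.29, 108.29, 136.94, 136.94, 172.46, 172.46, 172.46].

INTERFACE

Orientations are given as [roll, pitch, yaw] about the fixed x, y, z axes, in that order (R = Rz(yaw) Ry(pitch) Rx(roll)).
In Python, from bench import read_state, snapshot, camera_params, job_done gives the robot as it stands.
- The arm moves only by the tool jog_arm, never from a script. Its argument "rows" is a list of rows, each a list of 5 numbers: the opening, from 0 (shut) to 1 (fully open), then the shift along the tool's x, y, z in mm, then the turn about the tool's x in degrees. In form: [[fingers, tx, ty, tz, yaw], ...]. A call has 1 to 20 rows; each row shifts and turns the commanded pose from where the row before left it, along the tool's axes as they then stand; what a row does not reach is not made up. A row lasts 1/10 s, in which the tool goes at most 50 mm and 8.59 degrees, less where a joint would pass 70% of its speed; a pose out of reach is approached as far as the arm can. A call is refused whole if a number of a shift passes 50 or a number of a turn 8.59, either way. A call with a gripper value outside its range is refused whole. The fingers move at their own pace and stop on an object; "newtons" is the grip in N (left out, the last holds). Time passes only in rows, so rows that do not move let the fingers close. It gives the time, the measured TCP pose, the force and the opening at its end, in the units of the state.
- read_state(): the state, without advancing time (a new reading comes with each control period).
- snapshot(name): name is "scene" or "top"; returns the picture (480x640x3 uint8, red, green, blue); there is no depth.
- camera_params(name): a dict with "fx", "fy", "cx", "cy" (pixels), "k1" (the pictures are not rectified: a ray, as slopes to the right and down, at radius r is drawn at 1 + k1 r^2 times it, then the intrinsics apply), "R" (3x3) and "t" (3): a world point X has camera coordinates R X + t. Camera axes: x right, y down, z forward; pixel columns grow to the right and rows downward; lengths in m; the calibration is good to about 2 mm. A picture is of the moment at which its call begins. camera_params takes no time and is no camera call.
- job_done(): hands the job in, once; it reports no verdict.
The state is a dict: "clock": time; "qpos": joint angles; "joint_velocities": joint speeds; "joint_torque": joint torques, N m; "eef_pos": TCP position; "eef_rot": TCP orientation; "force": force on the tool from outside, world axes, zero at the start; "wrist_torque": the same for the moment, N m; "width": finger opening in m.
Only numpy, scipy, OpenCV 4.12 (cv2) and the standard library are available. Lean on these libraries where they do the work, as an engineer would, in place of code of your own. Each camera call takes 0.05 s, during which the arm holds its last target.

## Working session

There is one attempt and no reset: what is moved stays moved. The work goes in short steps, Python scripts to look and compute and a tool call to move; the robot and the scene stay as the last step left them, time stands still between calls to the robot, and variables do not carry over. Pictures are saved under pics/ and viewed, and the job is handed in when it is done.

Besides the shell and the picture viewer there is one more tool, called after "Request:" as a command line: name --pt "numbers of a row" for each row, then --argument value for the rest. jog_arm: Moves the arm, as the interface text tells. Its arguments: {"type":"object","properties":{"rows":{"type":"array","items":{"type":"array","items":{"type":"number"}}},"newtons":{"type":"number"}},"required":["rows"]}

```bash
mkdir -p pics; ls; python3 - <<'E'
from bench import *
import cv2
print(read_state())
for n in("scene","top"):
    cv2.imwrite(f"pics/{n}0.png",snapshot(n)[:,:,::-1]); print(n,camera_params(n))
E
```

```text
pics
{'clock': 0.0, 'qpos': array([60.8207313 , 23.94728827, -0.59010431, 92.48526676,  0.26855743,
       63.63729935, -3.03870908]), 'joint_velocities': array([-0.0317942 ,  0.05739975,  0.02273833, -0.00349078,  0.02490087,
       -0.05420869, -0.03845282]), 'joint_torque': array([ 5.56331961e-04, -8.51265907e+01,  6.38693590e-01, -4.25992477e+01,
       -4.87356260e-02,  1.87683245e-02,  1.34467746e-04]), 'eef_pos': array([ 0.28169464, -0.55763186,  0.30203529]), 'eef_rot': array([-176.15191386,   89.93151491,  120.64749768]), 'force': array([-0.72115903,  0.41953063, -0.62840775]), 'wrist_torque': array([-0.01405152,  0.02702994, -0.01438954]), 'width': 0.09427324553162725}
scene {'fx': 560.3848838027029, 'fy': 560.3848838027029, 'cx': 315.3973946322675, 'cy': 247.25189998085492, 'k1': -0.11621607886344885, 'R': array([[-0.81008149,  0.58627501,  0.00704197],
       [ 0.3777451 ,  0.53105705, -0.7584768 ],
       [-0.44841568, -0.61176794, -0.651662  ]]), 't': array([ 0.39804226, -0.04702026,  1.45739071])}
top {'fx': 558.0854779702186, 'fy': 558.0854779702186, 'cx': 321.7684693043947, 'cy': 238.92680581259273, 'k1': -0.10153708139331934, 'R': array([[ 4.15867368e-03, -9.99990531e-01,  1.28187650e-03],
       [-9.83766332e-01, -4.32117547e-03, -1.79402151e-01],
       [ 1.79405991e-01, -5.14991940e-04, -9.83774987e-01]]), 't': array([-0.06286257,  0.47221119,  1.08621572])}
```

View pics/scene0.png

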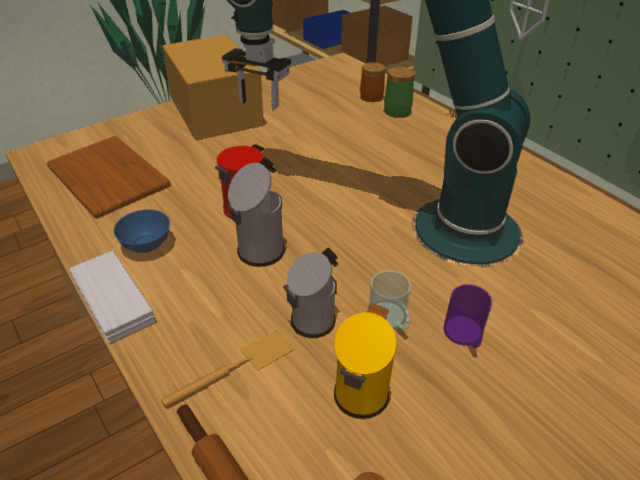

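View pics/top0.png

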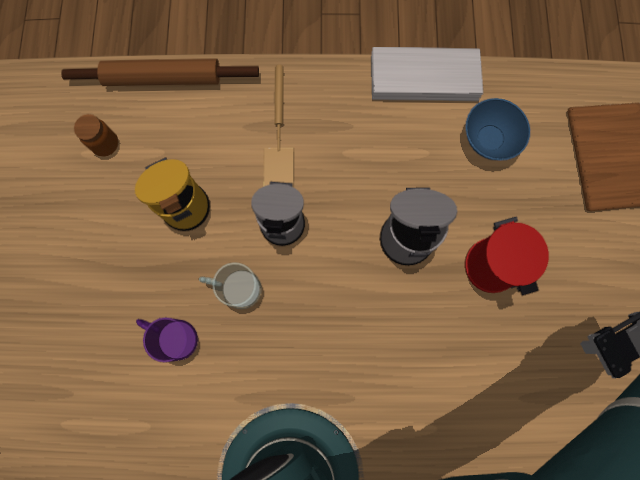

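The scene view shows the big steel canister at (260,220), the small one at (312,295), yellow at (363,370), red decoy behind. In the top view they are at about (410,235), (280,215), (175,195) and red at (505,258), with the glass cup at (237,286). I'll enlarge both for hinge and tab pixels.

```bash
python3 - <<'E'
import cv2,numpy as np
a=cv2.imread("pics/top0.png");s=cv2.imread("pics/scene0.png")
r=lambda im,x,y,w,h,k:cv2.resize(im[y:y+h,x:x+w],None,fx=k,fy=k,interpolation=cv2.INTER_CUBIC)
cv2.imwrite("pics/tc.png",np.hstack([r(a,230,170,100,100,4),r(a,370,175,100,100,4)]))
cv2.imwrite("pics/sc.png",np.hstack([r(s,265,235,100,110,4),r(s,210,150,100,110,4)]))
E
```

```text
(no output)
```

View pics/tc.png

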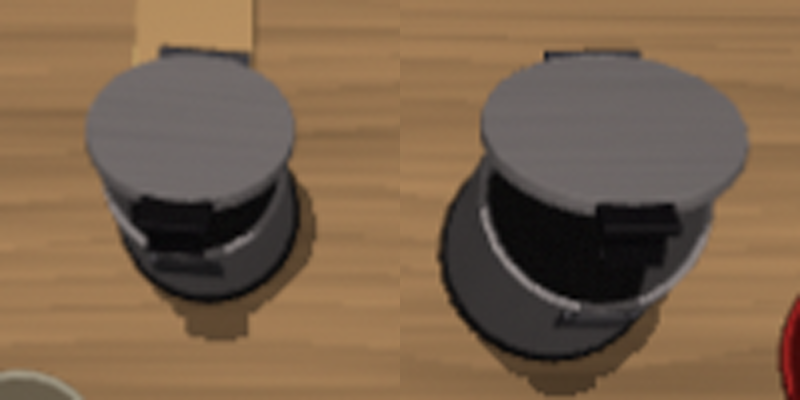

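View pics/sc.png

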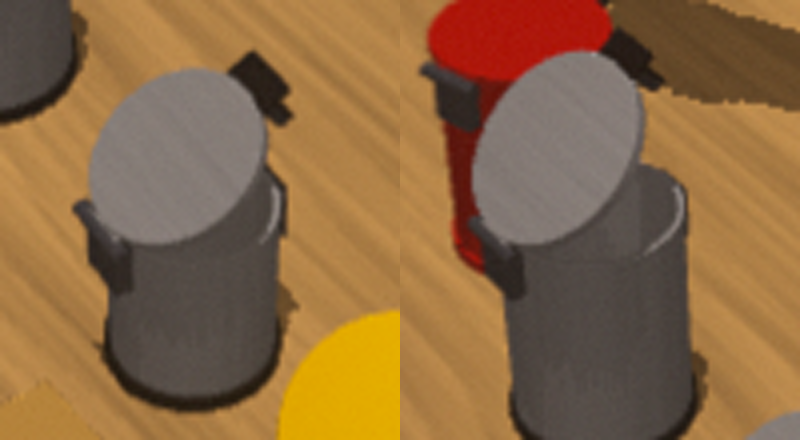

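```bash
cat > h.py <<'E'
import numpy as np,cv2
from bench import camera_params
P={n:camera_params(n) for n in("scene","top")}
def ray(n,u,v):
    c=P[n];K=np.array([[c["fx"],0,c["cx"]],[0,c["fy"],c["cy"]],[0,0,1]])
    x=cv2.undistortPoints(np.array([[[u,v]]],float),K,np.array([c["k1"],0,0,0]))[0,0]
    R=np.array(c["R"]);d=R.T@np.array([x[0],x[1],1]);return -R.T@c["t"],d/np.linalg.norm(d)
def plane(n,u,v,z):
    o,d=ray(n,u,v);return o+d*(z-o[2])/d[2]
def tri(p,q):
    o1,d1=ray("top",*p);o2,d2=ray("scene",*q)
    s=np.linalg.lstsq(np.c_[d1,-d2],o2-o1,rcond=None)[0]
    a=o1+s[0]*d1;b=o2+s[1]*d2;return (a+b)/2,np.linalg.norm(a-b)
E
python3 - <<'E'
from h import *
np.set_printoptions(precision=4,suppress=True)
T=lambda x,y,ox,oy:(ox+x/4-.4,oy+y/4-.4)
a=cv2.imread("pics/top0.png");s=cv2.imread("pics/scene0.png")
def ell(im,x,y,lo,hi,tag):
    hsv=cv2.cvtColor(im,cv2.COLOR_BGR2HSV)
    m=((hsv[...,1]<50)&(hsv[...,2]>lo)&(hsv[...,2]<hi)).astype(np.uint8)*255
    m=cv2.morphologyEx(m,cv2.MORPH_OPEN,np.ones((5,5)))
    n,l=cv2.connectedComponents(m);c=cv2.findContours((l==l[y,x]).astype(np.uint8),0,2)[0][0]
    e=cv2.fitEllipse(cv2.convexHull(c));print(tag,a[y,x],hsv[y,x],e);return e[0]
lids={}
for nm,pt,ps,lt,ls in (("small",(278,202),(310,274),90,115),("big",(423,207),(250,187),90,115)):
    print(a[pt[1],pt[0]],s[ps[1],ps[0]])
    c1=ell(a,*pt,90,130,nm+" top");c2=ell(s,*ps,112,190,nm+" scene")
    print("lid centre",tri(c1,c2))
print("small hinge",plane("top",*T(205,54,230,170),.114),"front rim",plane("top",*T(190,262,230,170),.11))
print("big hinge",plane("top",*T(592,54,270,175),.154),"front rim",plane("top",*T(597,316,270,175),.15))
print("small tab",tri(T(172,218,230,170),T(262,85,265,235)))
print("big tab",tri(T(637,220,270,175),T(632,58,110,150)))
print("cup",plane("top",237,270,.1),plane("top",237,308,.1),"cup c",plane("top",237,286,.1))
print("yellow lid tab",tri((178,204),(378,312)))
print("red",plane("top",505,258,.16),plane("top",547,258,.16))
E
```

```text
[106 107 114] [120 126 135]
small top [106 107 114] [  4  18 114] ((276.9676818847656, 201.79812622070312), (36.4872932434082, 51.57908630371094), 88.90580749511719)
small scene [ 83 122 158] [ 12  28 135] ((308.4395446777344, 273.8423767089844), (37.25373077392578, 48.47298812866211), 45.424476623535156)
lid centre (array([0.5245, 0.0222, 0.1448]), np.float64(0.002058472332050335))
[102 102 108] [118 125 134]
big top [102 102 108] [  0  14 108] ((423.48248291015625, 208.10028076171875), (38.85608673095703, 66.25536346435547), 96.85236358642578)
big scene [ 83 121 156] [ 13  30 134] ((248.6293182373047, 186.5818634033203), (35.50252151489258, 51.810691833496094), 33.62950897216797)
lid centre (array([ 0.5015, -0.2411,  0.1976]), np.float64(0.002845543883816548))
small hinge [0.5687 0.0187 0.114 ] front rim [0.4672 0.0243 0.11  ]
big hinge [ 0.549  -0.2385  0.154 ] front rim [ 0.4265 -0.2381  0.15  ]
small tab (array([0.476 , 0.0274, 0.1716]), np.float64(0.0009201988497752516))
big tab (array([ 0.4525, -0.2395,  0.2403]), np.float64(0.0015537965356530901))
cup [0.4012 0.1003 0.1   ] [0.3291 0.0983 0.1   ] cup c [0.3707 0.0994 0.1   ]
yellow lid tab (array([0.5072, 0.2017, 0.1814]), np.float64(0.008150155543791636))
red [ 0.4173 -0.3943  0.16  ] [ 0.4174 -0.4732  0.16  ]
```

```bash
cat >> h.py <<'E'
from scipy.spatial.transform import Rotation as Ro
from bench import read_state
def st(tgt=None):
    s=read_state();R=Ro.from_euler("xyz",s["eef_rot"],degrees=True).as_matrix()
    np.set_printoptions(precision=3,suppress=True)
    print(s["clock"],"tcp",s["eef_pos"],"tip z",s["eef_pos"][2]-.097,"F",s["force"],"w",s["width"]);print(R)
    if tgt is not None: print("tool shift mm",R.T@(np.array(tgt)-s["eef_pos"])*1000)
E
python3 - <<'E'
from h import *
st([.486,-.239,.39])
# yellow lid
a=cv2.imread("pics/top0.png");s=cv2.imread("pics/scene0.png");c=[]
for im in(a,s):
    h=cv2.cvtColor(im,cv2.COLOR_BGR2HSV);m=cv2.inRange(h,(20,150,130 if im is a else 190),(32,255,255))
    k=max(cv2.findContours(m,0,2)[0],key=cv2.contourArea);e=cv2.fitEllipse(k);print(e);c.append(e[0])
print(tri(*c),plane("top",178,204,.18))
E
```

```text
0.1 tcp [ 0.282 -0.558  0.302] tip z 0.20509965836353236 F [ 0.09  -0.766  0.162] w 0.09404950739123412
[[-0.001  0.893  0.451]
 [ 0.001  0.451 -0.893]
 [-1.    -0.    -0.001]]
tool shift mm [ -87.71   325.982 -192.398]
((161.31085205078125, 180.5417022705078), (34.89860153198242, 57.20082473754883), 59.03764343261719)
((364.7074890136719, 343.0301818847656), (60.211185455322266, 62.056365966796875), 44.76496887207031)
(array([0.559, 0.236, 0.166]), np.float64(0.0011831373731582466)) [0.51  0.199 0.18 ]
```

Request:
jog_arm --pt "0 -45 0 0 0" --pt "0 -45 0 0 0" --pt "0 0 33 -19 0" --pt "0 0 33 -19 0" --pt "0 0 33 -19 0" --pt "0 0 33 -19 0" --pt "0 0 33 -19 0" --pt "0 0 33 -19 0" --pt "0 0 33 -19 0" --pt "0 0 33 -19 0" --pt "0 0 32 -20 0" --pt "0 0 32 -20 0" --pt "0 0 0 0 -8" --pt "0 0 0 0 -8" --pt "0 0 0 0 -8" --pt "0 0 0 0 -8" --pt "0 0 0 0 -8" --pt "0 0 0 0 -8" --pt "0 0 0 0 -8" --pt "0 0 0 0 -7" --newtons 30

```text
clock: 2.1
eef_pos: [0.4879, -0.2386, 0.3923]
eef_rot: [154.4, 90.0, 154.5]
force: [-0.3, -0.4, -0.3]
width: 0.0006
```

```bash
python3 -c "
from h import *
st([.486,-.239,.32])"
```

```text
2.1 tcp [ 0.488 -0.239  0.392] tip z 0.29534811236260916 F [-0.337 -0.412 -0.311] w 0.0005646627651220552
[[-0.001 -0.002  1.   ]
 [ 0.     1.     0.002]
 [-1.     0.    -0.001]]
tool shift mm [72.349 -0.455 -1.84 ]
```

Request:
jog_arm --pt "0 35 0 -1 0" --pt "0 35 0 -1 0" --pt "0 12 0 0 0" --pt "0 10 0 0 0" --pt "0 8 0 0 0" --pt "0 8 0 0 0" --pt "0 6 0 0 0" --pt "0 5 0 0 0" --pt "0 0 0 0 0"

```text
clock: 3.0
eef_pos: [0.486, -0.2386, 0.2732]
eef_rot: [153.8, 90.0, 153.6]
force: [1.0, -1.1, 0.4]
width: 0.0004
```

```bash
python3 -c "
from h import *
st()
cv2.imwrite('pics/s1.png',__import__('bench').snapshot('scene')[:,:,::-1])"
```

```text
3.0 tcp [ 0.486 -0.239  0.273] tip z 0.1762430699038476 F [ 0.999 -1.057  0.424] w 0.0004410823165834712
[[-0.     0.003  1.   ]
 [ 0.     1.    -0.003]
 [-1.     0.    -0.   ]]
```

View pics/s1.png

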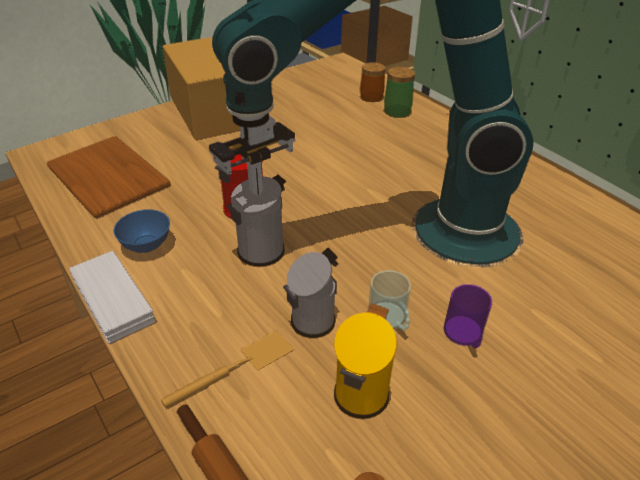

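The fingertip is on the big lid (around (257,190)), and the lid is nearly down. I'll press on in small steps.

Request:
jog_arm --pt "0 4 0 0 0" --pt "0 4 0 0 0" --pt "0 3 0 0 0" --pt "0 2 0 0 0" --pt "0 2 0 0 0" --pt "0 0 0 0 0"

```text
clock: 3.65
eef_pos: [0.4859, -0.2386, 0.2585]
eef_rot: [-179.1, 90.0, -179.3]
force: [-2.8, 0.1, 2.9]
width: 0.0006
```

Request:
jog_arm --pt "0 1 0 0 0" --pt "0 1 0 0 0" --pt "0 1 0 0 0" --pt "0 0 0 0 0"

```text
clock: 4.05
eef_pos: [0.486, -0.2387, 0.2576]
eef_rot: [-83.8, 89.9, -84.0]
force: [-16.0, 5.5, 40.7]
width: 0.0007
```

Request:
jog_arm --pt "0 -10 0 0 0" --pt "0 -35 0 0 0" --pt "0 -45 0 0 0" --pt "0 0 26 3 0" --pt "0 0 33 4 0" --pt "0 0 33 4 0" --pt "0 0 34 4 0" --pt "0 0 34 4 0" --pt "0 0 34 4 0" --pt "0 0 34 4 0" --pt "0 0 34 3 0" --pt "0 0 0 0 0" --pt "0 0 0 0 0"

```text
clock: 5.35
eef_pos: [0.5169, 0.0238, 0.3454]
eef_rot: [150.0, 90.0, 149.9]
force: [0.8, -0.6, -0.5]
width: 0.0005
```

```bash
python3 -c "
from h import *
st([.516,.0235,.218])
cv2.imwrite('pics/s2.png',__import__('bench').snapshot('scene')[:,:,::-1])"
```

```text
5.35 tcp [0.517 0.024 0.345] tip z 0.24838887485710495 F [ 0.766 -0.614 -0.46 ] w 0.0005021962550201117
[[-0.     0.002  1.   ]
 [ 0.     1.    -0.002]
 [-1.     0.    -0.   ]]
tool shift mm [127.389  -0.281  -0.843]
```

View pics/s2.png

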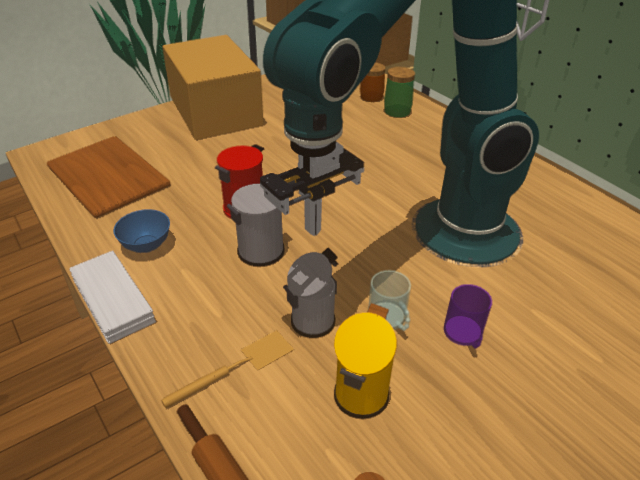

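The big lid at (257,200) is level and staying shut. The fingertip hangs over the small lid, so I'll press that next.

Request:
jog_arm --pt "0 30 0 -1 0" --pt "0 30 0 0 0" --pt "0 15 0 0 0" --pt "0 10 0 0 0" --pt "0 10 0 0 0" --pt "0 8 0 0 0" --pt "0 6 0 0 0" --pt "0 5 0 0 0" --pt "0 4 0 0 0" --pt "0 3 0 0 0" --pt "0 3 0 0 0" --pt "0 2 0 0 0" --pt "0 0 0 0 0"

```text
clock: 6.7
eef_pos: [0.5159, 0.0234, 0.2195]
eef_rot: [142.3, 90.0, 142.1]
force: [-0.1, -0.1, -1.2]
width: 0.0005
```

Request:
jog_arm --pt "0 1 0 0 0" --pt "0 1 0 0 0" --pt "0 1 0 0 0" --pt "0 0 0 0 0"

```text
clock: 7.1
eef_pos: [0.5161, 0.0235, 0.218]
eef_rot: [-51.6, 90.0, -51.8]
force: [-13.0, -0.7, 30.1]
width: 0.0006
```

Request:
jog_arm --pt "0 -10 0 0 0" --pt "0 -35 0 0 0" --pt "0 -45 0 0 0" --pt "0 -45 0 0 0" --pt "0 0 -30 0 0" --pt "0 0 -45 0 0" --pt "0 0 -45 0 0" --pt "0 0 -20 0 0" --pt "0 0 0 0 0" --pt "0 0 0 0 0" --pt "0 0 0 0 0" --pt "0 0 0 0 0"

```text
clock: 8.3
eef_pos: [0.5156, -0.1156, 0.3517]
eef_rot: [36.6, 90.0, 36.5]
force: [0.4, -0.0, -0.6]
width: 0.0001
```

```bash
python3 -c "
from h import *
from bench import snapshot
st()
a=snapshot('scene')[:,:,::-1]; b=snapshot('top')[:,:,::-1]
cv2.imwrite('pics/s3.png',np.hstack([cv2.resize(a[130:430,180:520],None,fx=1.15,fy=1.15),cv2.resize(b[130:430,120:460],None,fx=1.15,fy=1.15)]))
d=cv2.imread('pics/top0.png'); print('cup diff',np.abs(d[255:315,195:265].astype(int)-b[255:315,195:265]).mean(),'yellow diff',np.abs(d[150:235,130:215].astype(int)-b[150:235,130:215]).mean())"
```

```text
8.3 tcp [ 0.516 -0.116  0.352] tip z 0.2547394710596509 F [ 0.408 -0.001 -0.637] w 0.0001146138724135965
[[ 0.     0.002  1.   ]
 [ 0.     1.    -0.002]
 [-1.     0.     0.   ]]
cup diff 21.95904761904762 yellow diff 18.839400230680507
```

View pics/s3.png

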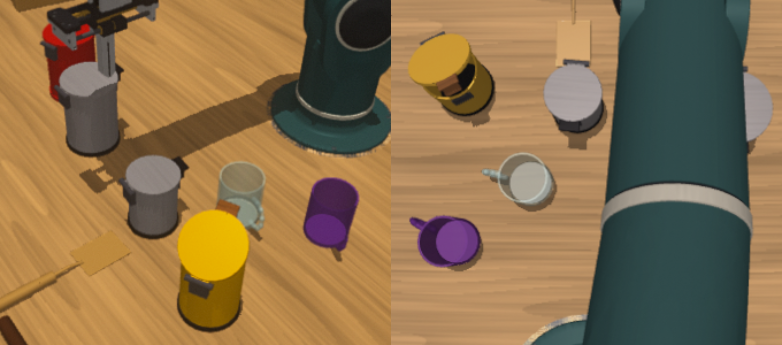

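The crop shows both steel lids flat, the yellow lid open and the cup near its old pixel position. My image difference was large, probably because the lighting changed, so I'll check with gain-independent shifts and heights.

```bash
python3 - <<'E'
from h import *
from bench import snapshot
b=snapshot('top')[:,:,::-1].copy();s=snapshot('scene')[:,:,::-1].copy()
cv2.imwrite('pics/top4.png',b);cv2.imwrite('pics/scene4.png',s)
d=cv2.imread('pics/top0.png');e=cv2.imread('pics/scene0.png')
for n,o,w,(x0,y0,x1,y1) in(("cup top",d,b,(197,260,265,312)),("yellow top",d,b,(135,155,212,232)),("cup sc",e,s,(365,268,415,320)),("yellow sc",e,s,(330,312,400,390))):
    t=cv2.cvtColor(o[y0:y1,x0:x1],6);g=cv2.cvtColor(w[y0-12:y1+12,x0-12:x1+12],6)
    _,v,_,l=cv2.minMaxLoc(cv2.matchTemplate(g,t,cv2.TM_CCOEFF_NORMED));print(n,"shift",l[0]-12,l[1]-12,"corr",round(v,3))
def ell(im,x,y):
    h=cv2.cvtColor(im,cv2.COLOR_BGR2HSV);v=int(h[y,x,2])
    m=((h[...,1]<60)&(abs(h[...,2].astype(int)-v)<14)).astype(np.uint8);m=cv2.morphologyEx(m,cv2.MORPH_OPEN,np.ones((5,5)))
    l=cv2.connectedComponents(m)[1];c=cv2.findContours((l==l[y,x]).astype(np.uint8),0,2)[0][0];r=cv2.fitEllipse(cv2.convexHull(c));print(r);return r[0]
c1=ell(b,279,215);c2=ell(s,313,283);print("small centre",tri(c1,c2))
cv2.imwrite('pics/z4.png',cv2.resize(s[170:340,210:350],None,fx=4,fy=3.5,interpolation=2))
E
```

```text
cup top shift 0 0 corr 1.0
yellow top shift 0 0 corr 1.0
cup sc shift 0 0 corr 0.996
yellow sc shift 0 0 corr 0.995
((277.3679504394531, 210.08432006835938), (48.16839599609375, 50.023014068603516), 81.37213134765625)
((312.733642578125, 281.51788330078125), (32.95741271972656, 46.851810455322266), 89.31981658935547)
small centre (array([0.51475112, 0.02330972, 0.11894781]), np.float64(0.0019320251663074962))
```

View pics/z4.png

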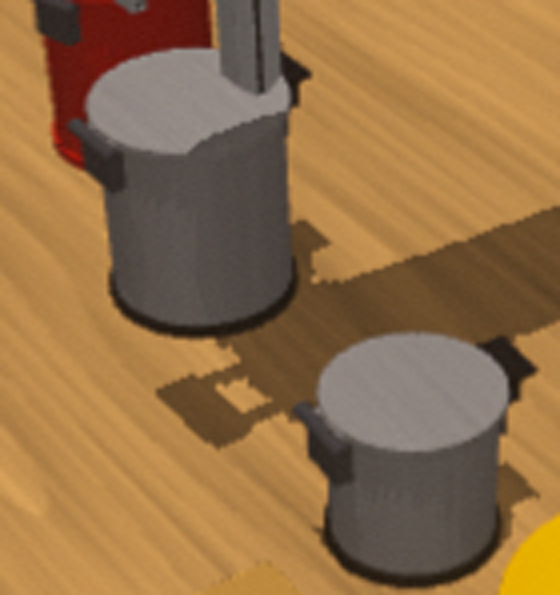

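Both lids look level in this crop: big at about (190,100), small at about (415,390). The small lid's middle measures 0.119 m against 0.121 m expected, and the cup and yellow lid haven't shifted. The arm is clear, so I'll hand in.

```bash
python3 -c "
from bench import *
s=read_state();print(s['clock'],s['force']);print(job_done())"
```

```text
8.5 [ 0.47630448 -0.44923995 -0.16085225]
the job is handed in; nothing more can be done
None
```

I pressed both steel lids shut with the closed fingertips near their middles and handed the job in at 8.5 s.

- **Big lid:** it reached its stop at about 41 N with the tip at 0.161 m, the shut height. It stayed flat after I let go. I judged this by eye from the scene view and did not measure its final angle.
- **Small lid:** it reached its stop at about 30 N. Afterwards its middle measured 0.119 m, against 0.121 m when shut.
- **Yellow lid and glass cup:** neither moved; matching against the starting pictures gave 0 px shift in both views.
- **Arm:** it hung clear of everything, with wrist force below 1 N.

One check disagreed: a raw brightness difference over the cup and yellow lid came out large (about 20 levels). I put this down to a lighting or exposure change, since the matching showed no movement (correlation at least 0.995).

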